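Shift the stirrer gearbox to the round-plate range

ROBOT

A 6-joint arm with a two-finger parallel gripper is mounted at the origin on the work surface. World frame = base frame: x ahead of the robot, y to its left, z up, the work surface at z = 0. Lengths are in mm, angles in rad, forces in N, time in s.
With the tool pointing down it reaches from about 275 to 750 mm from the base axis. Payload 10.2 kg.
Tool frame: the origin (TCP) lies at the very end of the fingers, on their centre line; the grasp point (between the pads) lies 19 mm behind it; z points along the fingers, y is the line along which they close (so a half turn about z gives the same grasp; the last joint's range is limited). The gripper opens to 85 mm and grips with 20 to 120 N. Pads are 22 mm wide; open, the fingers measure 114 mm over their backs; the gripper's body (76 mm by 85 mm) begins 54 mm behind the grasp point. The pads swing forward as they close: fully open they stand 13 mm farther back than shut.
Start: joints at [-1.383, 0.313, 1.498, -0, 1.331, -0.223], TCP at [209.643, -481.332, 231.294] pointing down, gripper open.
Joint ranges: [-2.94, 2.94], [-0.97, 2.17], [0.19, 2.56], [-1.23, 4.37], [0.02, 3.11], [-2.88, 2.88]. Speed limits (rad/s): [2.39, 2.39, 3.01, 3.14, 3.14, 3.14].

INTERFACE

Orientations are given as a unit quaternion [w, x, y, z].
In Python, from rig import monitor, eyes, job gives the robot as it stands. The module is installed in compiled form; this text tells all that it offers.
- The arm moves only by the tool send_rows, never from a script. Its argument "targets" is one flat list of numbers, 7 for each row, row after row: the turn, a rotation vector about the tool's x, y, z in degrees, then the shift along the tool's x, y, z in units of 60 mm (1.0 is 60 mm), then the opening, from -1 (shut) to 1 (fully open), so that 0 is half open. A call has 1 to 5 rows; each row shifts and turns the commanded pose from where the row before left it, along the tool's axes as they then stand; what a row does not reach is not made up. A row lasts 1/8 s, in which the tool goes at most 62.5 mm and 10.7 degrees, less where a joint would pass 70% of its speed; a pose out of reach is approached as far as the arm can. A call is refused whole if a number of a shift passes 1 or a number of a turn 10.7, either way. A call with a gripper value outside its range is refused whole. The fingers move at their own pace and stop on an object; "newtons" is the grip in N (left out, the last holds). Time passes only in rows, so rows that do not move let the fingers close. It gives the time, the measured TCP pose, the force, the opening and the grip force at its end, in the units of the state.
- monitor.sense(): the state, without advancing time (a new reading comes with each control period).
- eyes.capture(name): name is "scene" or "top"; returns a dict with "img" (420x560x3 uint8, red, green, blue), "K" (3x3 intrinsics, pixels), "R" (3x3) and "t" (3): a world point X has camera coordinates R X + t. Camera axes: x right, y down, z forward; pixel columns grow to the right and rows downward; lengths in mm; the calibration is good to about 2 mm. A picture is of the moment at which its call begins. There is no depth.
- job.finish_job(): hands the job in; it is judged then, once.
The state is a dict: "time_s": time; "joints": joint angles; "dq": joint speeds; "tau": joint torques, N m; "eef_pos": TCP position; "ee_rot": TCP orientation; "force": force on the tool from outside, world axes, zero at the start; "wrist_torque": the same for the moment, N m; "grip_width": opening from 0.0 (shut) to 1.0 (fully open); "grip_force": force on a finger pad.
Only numpy, scipy, OpenCV 4.12 (cv2) and the standard library are available. Lean on these libraries where they do the work, as an engineer would, in place of code of your own. Each camera call takes 0.05 s, during which the arm holds its last target. There are 200 camera calls.

TASK

Shift the stirrer gearbox: push its gate lever with the fingers, without pinching the knob, out of the left-hand leg, along the cross channel and fully home into the right-hand slot that has the round plate beside it. Do not run it into the other right-hand slot (the one beside the bar-shaped plate), and leave the two jars and the measuring bob standing where they are.

Things in the scene. Friction and masses are not known exactly. Their poses are not given: they have to be found in the camera images.
- gearbox: white bench stirrer drive, fixed: housing 200 mm (its x) by 240 mm (its y), top 80 mm above the bench; motor 72 mm thick sticks out 88 mm at the far end. Origin on the bench under the middle of the gate; x points away from the robot, y to the left, z up; yaw up to 0.4 rad either way
- gate (a point): middle of the top of the gate plate: aluminium, 90 x 84 mm, 80 to 88 mm above the bench, axes as the gearbox. Solid, with an H-shaped opening 14 mm wide: legs along x centred on y = +18 mm (left) and -18 mm (right), closed at x = +27 (far) and -27 mm (near), joined at x = 0 by one cross channel along y. The 10 mm lever stem runs in it and cannot cut corners
- knob (a point): centre of the lever's black knob: 36 mm across its four flat lobes, 44 mm tall along the lever. The lever (10 mm stem) pivots 20 mm above the bench on the gearbox's z axis, 150 mm from this point. In the gearbox frame it is at (150 sin f, -150 cos f sin s, 20 + 150 cos f cos s) mm, s = lever_side, f = lever_fore: 170 mm high upright, about 157 mm in a slot end
- lever_side (a joint): sideways lean s of the lever, rad: negative leans left (+y of the gearbox), positive right. Left leg about -0.27, right leg about +0.27, each with some 0.03 of play. Stays where it is left (stiff hinge, about 2 N at the knob), no spring
- lever_fore (a joint): fore-and-aft lean f of the lever, rad: positive leans away from the robot (+x of the gearbox), 0 in the cross channel (play about 0.03 either way), about +0.32 at the far slot ends and -0.32 at the near ones (fully home). Stays where it is left, about 2 N at the knob. At the start the lever is anywhere along the left leg
- lobe_far: the far lobe of the lever's knob: a proud flat 20 mm wide and 40 mm tall, its outer face 18 mm from the knob's centre line, on the side away from the robot (+x of the lever); origin at the lobe's middle. It rides on the lever
- lobe_near: the near lobe of the lever's knob: a proud flat 20 mm wide and 40 mm tall, its outer face 18 mm from the knob's centre line, on the side towards the robot (-x); origin at the lobe's middle. It rides on the lever
- lobe_left: the left lobe of the lever's knob: a proud flat 20 mm wide and 40 mm tall, its outer face 18 mm from the knob's centre line, on the side left (+y); origin at the lobe's middle. It rides on the lever
- lobe_right: the right lobe of the lever's knob: a proud flat 20 mm wide and 40 mm tall, its outer face 18 mm from the knob's centre line, on the side right (-y); origin at the lobe's middle. It rides on the lever
- round_mark (a point): middle of the top of the round index plate: dark steel disc 40 mm across, 3 mm thick, fixed on the housing top right of the gate, at x = +40 or -40 mm, y = -80 mm of the gearbox. It marks the right-hand slot at that end: far slot if x > 0, near slot if x < 0
- bar_mark (a point): middle of the top of the other index plate: dark steel bar 46 x 14 x 3 mm, at the other of these two places
- jar_a: loose sample jar with foil cap, 55 mm across, 60 mm tall, right of the gearbox; origin under its middle. To be left alone
- jar_b: the same kind of jar, left of the gearbox. To be left alone
- bob: loose steel measuring bob, 38 mm across, 72 mm tall with a thin shank, left of the gearbox; origin under its middle. To be left alone

How it is judged:
By the outcome, as a careful person would: the job done as asked, in the order asked, and still so for the second after the job is handed in, with the robot touching nothing.
It also fails if it takes over 64 s, if anything falls off the work surface, if the arm or the gripper's body presses on something with over 40 N, if the wrist force passes 120 N, or if a joint passes its speed limit or range.

## Working session

There is one attempt and no reset: what is moved stays moved. The work goes in short steps, Python scripts to look and compute and a tool call to move; the robot and the scene stay as the last step left them, time stands still between calls to the robot, and variables do not carry over. Pictures are saved under pics/ and viewed, at most 10 in all, crops included, and the job is handed in when it is done.

Besides the shell and the picture viewer there is one more tool, called after "Request:" as name(argument=value, ...) on one line, values as JSON. send_rows: Moves the arm, as the interface text tells. Its arguments: {"type":"object","properties":{"targets":{"type":"array","items":{"type":"number"}},"newtons":{"type":"number"}},"required":["targets"]}

```bash
mkdir -p pics
python3 - <<'E'
from rig import monitor, eyes
import cv2, numpy as np
for n in ("scene","top"):
    c=eyes.capture(n); cv2.imwrite(f"pics/{n}0.png",c["img"][:,:,::-1]); np.savez(f"{n}0.npz",**c)
    print(n,c["K"].tolist(),(-c["R"].T@c["t"]).round(),c["R"].round(3).tolist())
print(monitor.sense())
E
```

```text
scene [[449.7832815408936, 0.0, 275.09430733692824], [0.0, 449.7832815408936, 203.42282686648477], [0.0, 0.0, 1.0]] [ 952. -365.  695.] [[0.775, 0.632, -0.015], [0.444, -0.562, -0.698], [-0.45, 0.534, -0.716]]
top [[492.79319096166773, 0.0, 279.1047859389493], [0.0, 492.79319096166773, 201.0319351156979], [0.0, 0.0, 1.0]] [ 491.   48. 1060.] [[0.011, -1.0, -0.016], [-0.994, -0.009, -0.105], [0.105, 0.017, -0.994]]
{'time_s': 0.1, 'joints': array([-1.38335057e+00,  3.13377873e-01,  1.49833388e+00,  3.26504353e-06,
        1.33102284e+00, -2.23375202e-01]), 'dq': array([-0.00131193,  0.00036928, -0.00214874, -0.00012581, -0.00085439,
       -0.00049034]), 'tau': array([ 2.05400916e-03, -4.12899578e+01, -2.60141855e+01, -2.01747989e-04,
        3.02082328e-03, -3.35248309e-06]), 'eef_pos': array([ 209.62355874, -481.08859904,  230.81083781]), 'ee_rot': array([-5.70847316e-04,  9.78977262e-01,  2.03968613e-01,  1.18420698e-05]), 'force': array([ 0.37823329, -0.41541225,  0.28567034]), 'wrist_torque': array([-0.00254349,  0.04200612,  0.01930679]), 'grip_force': 0.0, 'grip_width': 1.0011992254251127}
```

View pics/scene0.png

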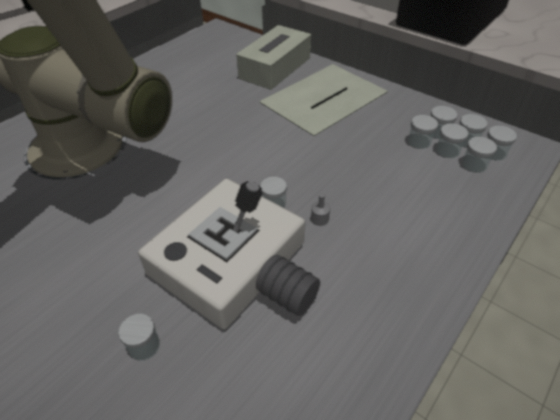

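View pics/top0.png

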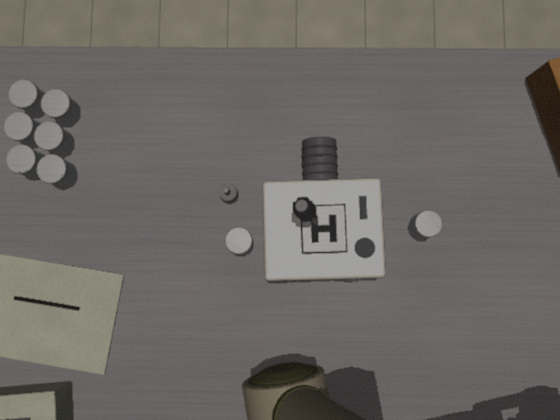

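The top view shows the gearbox at about (324,230), the knob at about (303,208) (far left), the round plate at (365,247) (near) and the bar at (363,208) (far). So the target is the near right slot. Next I'll zoom in for precision.

```bash
cat > h.py <<'E'
import numpy as np
from scipy.spatial.transform import Rotation as Rn
from scipy.optimize import least_squares
def ray(c,uv,z):
    d=c["R"].T@np.linalg.solve(c["K"],[*uv,1]); o=-c["R"].T@c["t"]; return o+d*(z-o[2])/d[2]
def proj(c,X):
    p=(np.atleast_2d(X)@c["R"].T+c["t"])@c["K"].T; return p[:,:2]/p[:,2:]
E
python3 - <<'E'
import cv2
a=cv2.imread("pics/top0.png")[165:290,250:400]; b=cv2.imread("pics/scene0.png")[170:330,130:310]
a=cv2.resize(a,None,fx=4,fy=4,interpolation=3); cv2.imwrite("pics/topc.png",cv2.convertScaleAbs(a,alpha=1.3))
b=cv2.resize(b,None,fx=3.7,fy=3.7,interpolation=3)[:590]; cv2.imwrite("pics/scc.png",cv2.convertScaleAbs(b,alpha=1.3))
E
```

```text
(no output)
```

View pics/topc.png

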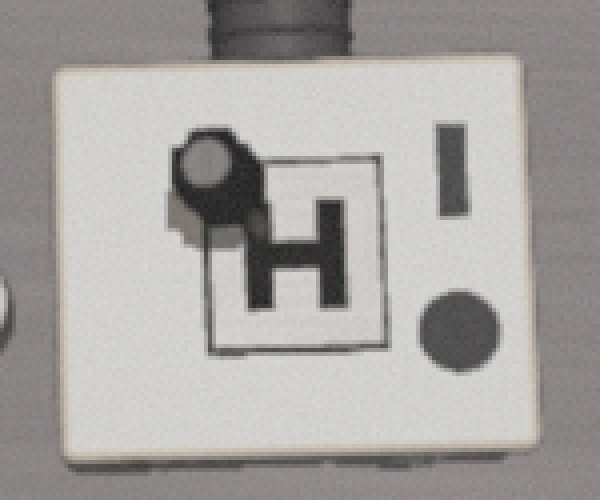

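View pics/scc.png

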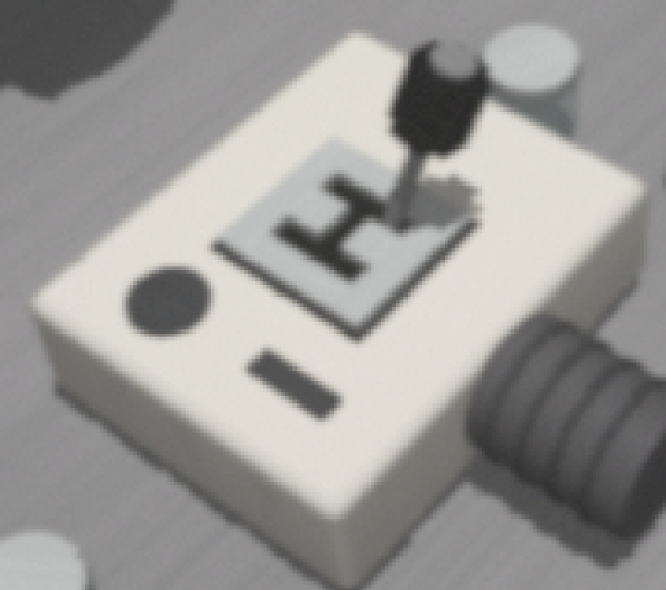

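Crop: round plate (460,331), bar (452,170), gate corners (383,156), (388,346) and (211,352), knob top (206,162). In the scene crop the knob top is at (456,60) and the round plate at (168,300).

Run:
```python
from h import *
T=dict(np.load("top0.npz"));S=dict(np.load("scene0.npz"))
ft=lambda p:(np.array(p)+.5)/4-.5+[250,165]
fs=lambda p:(np.array(p)+.5)/3.7-.5+[130,170]
top=[((460,331),(-40,-80,83)),((452,170),(40,-80,83)),((382,156),(45,-42,88)),((388,347),(-45,-42,88)),((210,353),(-45,42,88)),((334,308),(-27-0,-18,88)),((260,308),(-27,18,88))]
sc=[((168,300),(-40,-80,83)),((295,383),(40,-80,83)),((213,243),(-45,-42,88)),((357,332),(45,-42,88)),((477,220),(45,42,88)),((333,138),(-45,42,88))]
def W(p,X): return Rn.from_euler('z',p[2]).apply(X)+[p[0],p[1],0]
def lev(s,f,L): return np.array([L*np.sin(f),-L*np.cos(f)*np.sin(s),20+L*np.cos(f)*np.cos(s)])
def res(p,w=(1,1)):
    r=[]
    for c,fn,l,i in((T,ft,top,0),(S,fs,sc,1)):
        if w[i]: r+=list((proj(c,W(p,[b for a,b in l]))-fn([a for a,b in l])).ravel())
        if w[i]: r+=list((proj(c,W(p,[lev(p[3],p[4],172)]))[0]-fn([(206,162),(456,60)][i])))
    return np.array(r)
for w in((1,1),(1,0),(0,1)):
    o=least_squares(res,[500,0,0,-.27,.2],args=(w,));print(w,o.x.round(3),np.abs(o.fun).max().round(2))
    if w==(1,1):
        print(o.fun.round(1)); k=W(o.x,[lev(o.x[3],o.x[4],150)]);print("knob",k)
for n,uv,z in(("bob",(228,191),72),("jarb",(238,241),60),("jara",(428,224),60)):print(n,ray(T,uv,z).round())
```

```text
(1, 1) [ 5.41183e+02 -2.40100e+01  3.60000e-02 -2.84000e-01  2.13000e-01] 1.82
[ 0.1 -0.4  0.4 -0.6 -1.1  0.7 -0.8 -1.4  0.8 -1.8  0.1 -0.5  0.3 -0.1
 -0.7  0.1 -0.4  0.1 -0.8  0.3  0.5 -1.2 -0.4 -1.1 -1.6 -1.  -0.1 -0.3
 -0.6  0.9]
knob [[571.45607319  18.18230449 160.72426393]]
(1, 0) [ 5.39939e+02 -2.40240e+01  3.80000e-02 -2.76000e-01  2.22000e-01] 1.24
(0, 1) [ 5.42745e+02 -2.43820e+01  3.50000e-02 -3.01000e-01  1.99000e-01] 1.11
bob [614. 168.  72.]
jarb [514. 147.  60.]
jara [ 552. -237.   60.]
```

```bash
cat >> h.py <<'E'
G=np.array([541.,-24.,0]); YAW=.036
def show(*tg):
    """gearbox-frame TCP now, yaw error, then tool-axis shift (units of 60 mm) to each gearbox-frame target in turn"""
    from rig import monitor
    s=monitor.sense(); q=s["ee_rot"]; R=Rn.from_quat([*q[1:],q[0]]); Z=Rn.from_euler('z',YAW)
    want=Z*Rn.from_euler('x',np.pi); p=Z.inv().apply(s["eef_pos"]-G)
    print("t",round(s["time_s"],2),"gb",p.round(1),"F",Z.inv().apply(s["force"]).round(1),"w",round(s["grip_width"],2),"turn",np.degrees((R.inv()*want).as_rotvec()).round(1))
    for t in tg: print(t,(want.inv().apply(Z.apply(np.array(t)-p))/60).round(2)); p=np.array(t)
E
python3 -c "
from h import *
show((-331,-450,245),(80,41,245),(80,41,140))"
```

```text
t 0.1 gb [-347.6 -444.9  230.8] F [ 0.4 -0.4  0.3] w 1.0 turn [-0.1 -0.  21.5]
(-331, -450, 245) [ 0.28  0.09 -0.24]
(80, 41, 245) [ 6.85 -8.18 -0.  ]
(80, 41, 140) [ 0.   -0.    1.75]
```

Request:
send_rows(targets=[0,0,7.2,0,0,-0.1,-1,0,0,7.2,0,0,-0.1,-1,0,0,7.1,0,0,-0.1,-1,0,0,0,0,0,0,-1], newtons=30)

```text
time_s: 0.6
eef_pos: [209.7, -481.4, 249.3]
ee_rot: [0.0, 1.0, 0.018, 0.0]
force: [0.6, 0.1, 0.4]
grip_width: 0.146
grip_force: 0.0
```

```bash
python3 -c "
from h import *
show((80,41,245),(80,41,140))"
```

```text
t 0.6 gb [-347.6 -445.1  249.3] F [0.6 0.1 0.4] w 0.15 turn [ 0. -0.  0.]
(80, 41, 245) [ 7.13 -8.1   0.07]
(80, 41, 140) [ 0.   -0.    1.75]
```

Request:
send_rows(targets=[0,0,0,0.475,-0.54,0,-1,0,0,0,0.475,-0.54,0,-1,0,0,0,0.475,-0.54,0,-1,0,0,0,0.475,-0.54,0,-1,0,0,0,0.475,-0.54,0,-1])

```text
time_s: 1.23
eef_pos: [346.9, -313.1, 248.9]
ee_rot: [-0.0, 1.0, 0.019, -0.0]
force: [0.5, -0.2, 0.4]
grip_width: 0.005
grip_force: 0.0
```

Request:
send_rows(targets=[0,0,0,0.475,-0.54,0,-1,0,0,0,0.475,-0.54,0,-1,0,0,0,0.475,-0.54,0,-1,0,0,0,0.475,-0.54,0,-1,0,0,0,0.475,-0.54,0,-1])

```text
time_s: 1.85
eef_pos: [483.6, -146.1, 248.9]
ee_rot: [-0.0, 1.0, 0.019, -0.0]
force: [0.6, -0.0, 0.4]
grip_width: -0.003
grip_force: 0.0
```

Request:
send_rows(targets=[0,0,0,0.475,-0.54,0,-1,0,0,0,0.475,-0.54,0,-1,0,0,0,0.475,-0.54,0,-1,0,0,0,0.475,-0.54,0,-1,0,0,0,0.475,-0.54,0,-1])

```text
time_s: 2.48
eef_pos: [620.2, 20.8, 248.7]
ee_rot: [-0.0, 1.0, 0.019, -0.0]
force: [-0.3, -1.2, 0.5]
grip_width: -0.001
grip_force: 0.0
```

```bash
python3 -c "
from h import *
show((80,41,245),(80,41,140))"
```

```text
t 2.48 gb [ 80.8  41.9 248.7] F [-0.3 -1.1  0.5] w -0.0 turn [-0.   0.   0.2]
(80, 41, 245) [-0.01  0.01  0.06]
(80, 41, 140) [ 0.   -0.    1.75]
```

Request:
send_rows(targets=[0,0,0,0,0,0.45,-1,0,0,0,0,0,0.45,-1,0,0,0,0,0,0.45,-1,0,0,0,0,0,0.45,-1,0,0,0,0,0,0,-1])

```text
time_s: 3.1
eef_pos: [618.5, 19.7, 139.1]
ee_rot: [-0.0, 1.0, 0.019, -0.002]
force: [-0.9, 0.4, 0.5]
grip_width: 0.002
grip_force: 0.0
```

Request:
send_rows(targets=[0,0,0,-0.1,0,0,-1,0,0,0,-0.1,0,0,-1])

```text
time_s: 3.35
eef_pos: [607.6, 19.1, 142.5]
ee_rot: [0.0, 1.0, 0.018, 0.001]
force: [-0.2, 0.4, 0.4]
grip_width: 0.004
grip_force: 0.0
```

Request:
send_rows(targets=[0,0,0,-0.1,0,0,-1,0,0,0,-0.1,0,0,-1])

```text
time_s: 3.6
eef_pos: [595.7, 18.7, 142.2]
ee_rot: [0.0, 1.0, 0.018, 0.001]
force: [1.8, 0.7, 2.2]
grip_width: -0.003
grip_force: 1.1
```

Request:
send_rows(targets=[0,0,0,-0.1,0,0,-1,0,0,0,-0.1,0,0,-1])

```text
time_s: 3.85
eef_pos: [584.3, 18.3, 142.7]
ee_rot: [0.0, 1.0, 0.018, 0.002]
force: [2.9, 1.1, 1.1]
grip_width: 0.0
grip_force: 0.7
```

Request:
send_rows(targets=[0,0,0,-0.1,0,0,-1,0,0,0,-0.1,0,0,-1,0,0,0,0,0,0,-1])

```text
time_s: 4.22
eef_pos: [571.9, 17.8, 142.5]
ee_rot: [0.0, 1.0, 0.018, 0.001]
force: [1.8, -0.3, 0.3]
grip_width: 0.0
grip_force: 0.0
```

Run:
```python
from h import *; import cv2
show()
from rig import eyes
T=eyes.capture("top");S=eyes.capture("scene")
np.savez("T1.npz",**T);np.savez("S1.npz",**S)
a=cv2.resize(T["img"][165:290,250:400,::-1],None,fx=4,fy=4,interpolation=3)
b=cv2.resize(S["img"][170:275,190:310,::-1],None,fx=4.76,fy=4.76,interpolation=3)[:500,:]
b=b[:, :200*3][:, :]; b=b[:, :min(600,b.shape[1])]
im=np.hstack([a[:,80:320],b[:500,:560]]);print(im.shape);cv2.imwrite("pics/p1.png",cv2.convertScaleAbs(im,alpha=1.5))
```

```text
t 4.22 gb [ 32.3  40.6 142.5] F [ 1.8 -0.4  0.3] w 0.0 turn [ 0.  -0.1 -0. ]
(500, 800, 3)
```

View pics/p1.png

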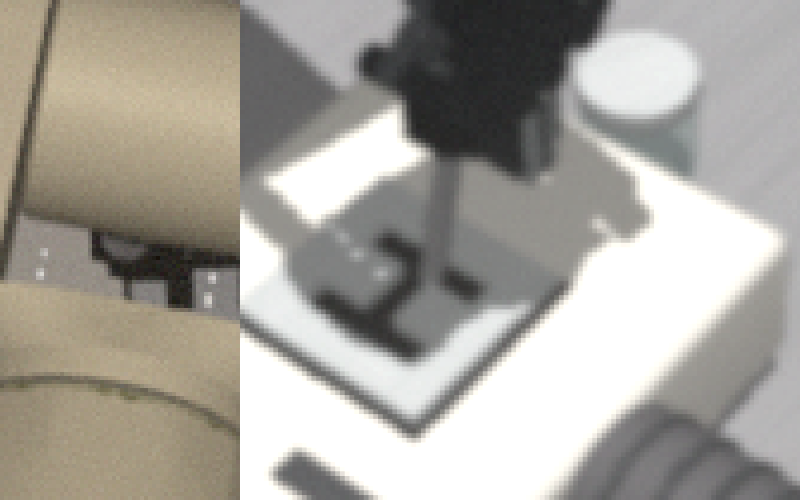

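The stem is near the middle of the left leg, at crop (433,280) where it meets the gate. I'll push 3 mm more, then step back in +x, move left and check.

Request:
send_rows(targets=[0,0,0,-0.05,0,0,-1,0,0,0,0,0,0,-1])

```text
time_s: 4.58
eef_pos: [568.4, 17.9, 141.2]
ee_rot: [-0.0, 1.0, 0.018, -0.0]
force: [2.0, 1.3, 2.6]
grip_width: -0.002
grip_force: 0.0
```

Request:
send_rows(targets=[0,0,0,0.2,0,0,-1,0,0,0,0.2,-0.3,0,-1,0,0,0,0,-0.5,0,-1,0,0,0,0,-0.5,0,-1])

```text
time_s: 5.08
eef_pos: [589.3, 97.1, 140.5]
ee_rot: [0.0, 1.0, 0.018, -0.001]
force: [-1.3, 0.5, -0.2]
grip_width: -0.001
grip_force: 0.0
```

Run:
```python
from h import *; import cv2
show((0,100,142))
from rig import eyes
S=eyes.capture("scene"); np.savez("S2.npz",**S)
k=4.76
b=cv2.resize(S["img"][170:290,170:320,::-1],None,fx=5,fy=5,interpolation=3)
b=cv2.convertScaleAbs(b,alpha=1.5)
p=lambda X:((proj(S,Rn.from_euler('z',YAW).apply(X)+G)-[170,170]+.5)*5-.5)
def lev(s,f,L): return [L*np.sin(f),-L*np.cos(f)*np.sin(s),20+L*np.cos(f)*np.cos(s)]
for f,col in((-.05,(255,0,0)),(0,(0,255,0)),(.05,(0,0,255))):
    for L in (72,172): cv2.circle(b,p([lev(-.27,f,L)])[0].round().astype(int).tolist(),2,col,-1)
for X in ((-45,-42,88),(45,-42,88),(45,42,88),(-27,-18,88),(27,-18,88),(-27,18,88),(27,18,88)): cv2.circle(b,p([X])[0].round().astype(int).tolist(),2,(255,0,255),-1)
cv2.imwrite("pics/p2.png",b)
```

```text
t 5.08 gb [ 52.6 119.3 140.5] F [-1.3  0.5 -0.2] w -0.0 turn [ 0.   0.1 -0. ]
(0, 100, 142) [-0.88  0.32 -0.02]
```

View pics/p2.png

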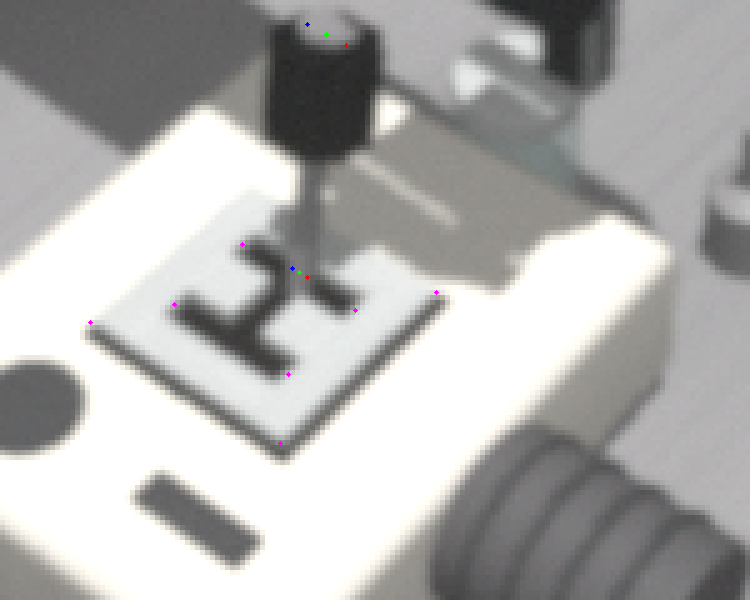

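The knob top is at (328,30) and the stem meets the gate at (307,272). Both fit f≈0, lined up with the cross channel. Next I'll go round to the left face and push right.

Request:
send_rows(targets=[0,0,0,-0.45,0.1,0,-1,0,0,0,-0.43,0.2,0,-1,0,0,0,0,0,0,-1])

```text
time_s: 5.5
eef_pos: [536.3, 76.1, 141.0]
ee_rot: [0.0, 1.0, 0.018, -0.001]
force: [1.2, 0.1, -0.2]
grip_width: 0.004
grip_force: 0.0
```

Request:
send_rows(targets=[0,0,0,0,0.1,0,-1,0,0,0,0,0.1,0,-1,0,0,0,0,0.1,0,-1,0,0,0,0,0.1,0,-1])

```text
time_s: 6.0
eef_pos: [539.0, 52.6, 141.7]
ee_rot: [-0.0, 1.0, 0.018, 0.0]
force: [-0.8, 4.8, 10.9]
grip_width: 0.001
grip_force: 6.0
```

Request:
send_rows(targets=[0,0,0,0,0.1,0,-1,0,0,0,0,0.1,0,-1])

```text
time_s: 6.25
eef_pos: [541.1, 41.2, 144.8]
ee_rot: [-0.0, 1.0, 0.018, 0.004]
force: [-2.3, 9.9, 28.0]
grip_width: 0.003
grip_force: 14.6
```

Request:
send_rows(targets=[0,0,0,0,0.1,0,-1,0,0,0,0,0.1,0,-1])

```text
time_s: 6.5
eef_pos: [543.3, 29.1, 147.4]
ee_rot: [0.0, 1.0, 0.018, 0.007]
force: [-1.1, 10.4, 41.7]
grip_width: 0.005
grip_force: 20.7
```

```bash
python3 -c "
from h import *
show((0,0,142))"
```

```text
t 6.5 gb [  4.2  53.  147.4] F [-0.7 10.4 41.7] w 0.0 turn [ 0.  -0.8  0. ]
(0, 0, 142) [-0.07  0.88  0.09]
```

Request:
send_rows(targets=[0,0,0,0,-0.25,0,-1,0,0,0,0,-0.3,-0.1,-1,0,0,0,-0.07,-0.2,-0.2,-1,0,0,0,0,0,0,-1])

```text
time_s: 7.0
eef_pos: [533.7, 74.2, 160.2]
ee_rot: [0.0, 1.0, 0.018, 0.001]
force: [0.9, 0.2, -0.1]
grip_width: 0.003
grip_force: 0.0
```

Run:
```python
from h import *; import cv2
show((0,100,158))
from rig import eyes
S=eyes.capture("scene"); np.savez("S3.npz",**S)
b=cv2.resize(S["img"][130:290,170:370,::-1],None,fx=3.7,fy=3.7,interpolation=3)
cv2.imwrite("pics/p3.png",cv2.convertScaleAbs(b,alpha=1.6))
```

```text
t 7.0 gb [ -3.8  98.4 160.2] F [ 0.9  0.2 -0.1] w 0.0 turn [ 0.  -0.1  0.1]
(0, 100, 158) [ 0.06 -0.03  0.04]
```

View pics/p3.png

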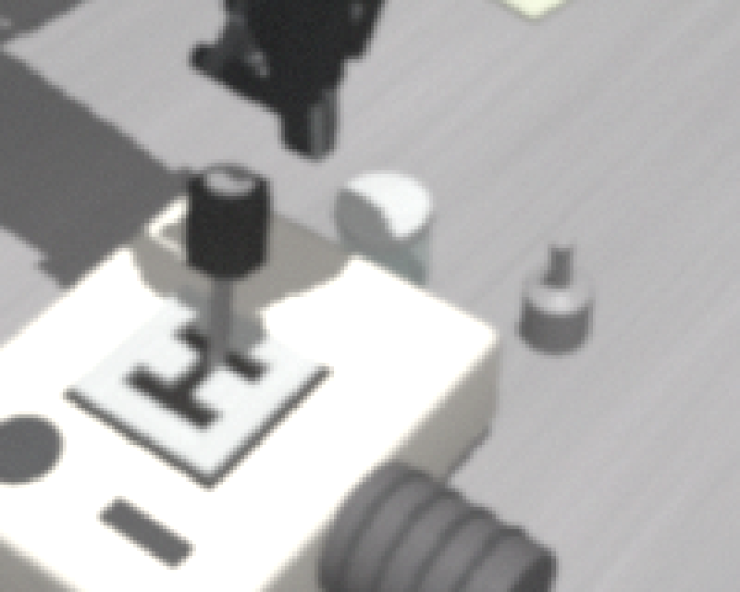

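The knob is intact at crop (228,220), and the stem has entered the cross channel at (213,365). The closing-side knuckles (200,60) were pressing on the knob top, so I'll push with only the tips, higher up at z≈162.

Request:
send_rows(targets=[0,0,0,0.05,0.2,-0.05,-1,0,0,0,0,0.2,0,-1,0,0,0,0,0.15,0,-1])

```text
time_s: 7.42
eef_pos: [537.8, 39.4, 162.2]
ee_rot: [-0.0, 1.0, 0.017, -0.0]
force: [-0.4, 3.2, 2.5]
grip_width: -0.0
grip_force: 1.2
```

Request:
send_rows(targets=[0,0,0,0,0.1,0,-1,0,0,0,0,0.1,0,-1])

```text
time_s: 7.68
eef_pos: [538.3, 28.4, 162.4]
ee_rot: [-0.0, 1.0, 0.018, 0.0]
force: [1.1, 2.3, 1.0]
grip_width: -0.003
grip_force: 1.1
```

Request:
send_rows(targets=[0,0,0,0,0.1,0,-1,0,0,0,0,0.1,0,-1])

```text
time_s: 7.92
eef_pos: [538.6, 16.4, 162.3]
ee_rot: [0.0, 1.0, 0.018, -0.0]
force: [0.6, 2.2, 1.4]
grip_width: 0.001
grip_force: 0.9
```

```bash
python3 -c "
from h import *
show((0,0,162))"
```

```text
t 7.92 gb [ -0.9  40.4 162.3] F [0.6 2.2 1.4] w 0.0 turn [ 0.  0. -0.]
(0, 0, 162) [0.02 0.67 0.  ]
```

Request:
send_rows(targets=[0,0,0,0,0.1,0,-1,0,0,0,0,0.1,0,-1,0,0,0,0,0.1,0,-1])

```text
time_s: 8.3
eef_pos: [539.3, -1.7, 162.3]
ee_rot: [-0.0, 1.0, 0.018, -0.0]
force: [-0.6, 1.4, 2.2]
grip_width: -0.001
grip_force: 0.9
```

Request:
send_rows(targets=[0,0,0,0,0.1,0,-1,0,0,0,0,0.1,0,-1,0,0,0,0,0.1,0,-1])

```text
time_s: 8.68
eef_pos: [539.9, -19.7, 162.1]
ee_rot: [-0.0, 1.0, 0.018, -0.0]
force: [0.9, 1.4, 0.0]
grip_width: 0.002
grip_force: 0.7
```

Request:
send_rows(targets=[0,0,0,0,0.05,0,-1,0,0,0,0,0.05,0,-1])

```text
time_s: 8.93
eef_pos: [540.0, -25.4, 162.1]
ee_rot: [-0.0, 1.0, 0.018, -0.0]
force: [0.5, 1.7, -0.9]
grip_width: -0.002
grip_force: 0.6
```

```bash
python3 -c "
from h import *
show((0,0,162))"
```

```text
t 8.93 gb [ -1.   -1.4 162.1] F [ 0.6  1.7 -0.9] w -0.0 turn [-0.  0. -0.]
(0, 0, 162) [ 0.02 -0.02  0.  ]
```

Nearly there. I'll take small steps until the wall is felt.

Request:
send_rows(targets=[0,0,0,0,0.04,0,-1,0,0,0,0,0.04,0,-1,0,0,0,0,0,0,-1])

```text
time_s: 9.3
eef_pos: [540.3, -30.2, 162.3]
ee_rot: [0.0, 1.0, 0.018, -0.0]
force: [-1.0, 0.9, -0.2]
grip_width: -0.002
grip_force: 0.4
```

Request:
send_rows(targets=[0,0,0,0,0.04,0,-1,0,0,0,0,0,0,-1])

```text
time_s: 9.55
eef_pos: [540.4, -32.6, 162.3]
ee_rot: [0.0, 1.0, 0.018, 0.0]
force: [-0.2, 1.5, -0.7]
grip_width: -0.004
grip_force: 0.5
```

Request:
send_rows(targets=[0,0,0,0,0.04,0,-1,0,0,0,0,0,0,-1])

```text
time_s: 9.8
eef_pos: [540.5, -35.0, 162.3]
ee_rot: [0.0, 1.0, 0.018, 0.0]
force: [-0.9, 1.5, -0.8]
grip_width: -0.005
grip_force: 0.5
```

Request:
send_rows(targets=[0,0,0,0,0.04,0,-1,0,0,0,0,0,0,-1])

```text
time_s: 10.05
eef_pos: [540.5, -37.2, 162.2]
ee_rot: [-0.0, 1.0, 0.018, -0.0]
force: [-0.2, 2.6, -1.0]
grip_width: -0.001
grip_force: 1.2
```

Request:
send_rows(targets=[0,0,0,0,0.04,0,-1,0,0,0,0,0,0,-1])

```text
time_s: 10.3
eef_pos: [540.5, -38.7, 162.0]
ee_rot: [-0.001, 1.0, 0.018, -0.0]
force: [0.2, 8.9, -1.6]
grip_width: -0.001
grip_force: 3.6
```

Run:
```python
from h import *; import cv2
show((0,50,162),(50,50,162),(50,-41,142))
from rig import eyes
S=eyes.capture("scene"); np.savez("S4.npz",**S)
b=cv2.resize(S["img"][170:290,150:300,::-1],None,fx=5,fy=5,interpolation=3)
cv2.imwrite("pics/p4.png",cv2.convertScaleAbs(b,alpha=1.6))
```

```text
t 10.3 gb [ -1.  -14.6 162. ] F [ 0.5  8.9 -1.6] w -0.0 turn [-0.1  0.  -0. ]
(0, 50, 162) [ 0.02 -1.08  0.  ]
(50, 50, 162) [0.83 0.   0.  ]
(50, -41, 142) [-0.    1.52  0.33]
```

View pics/p4.png

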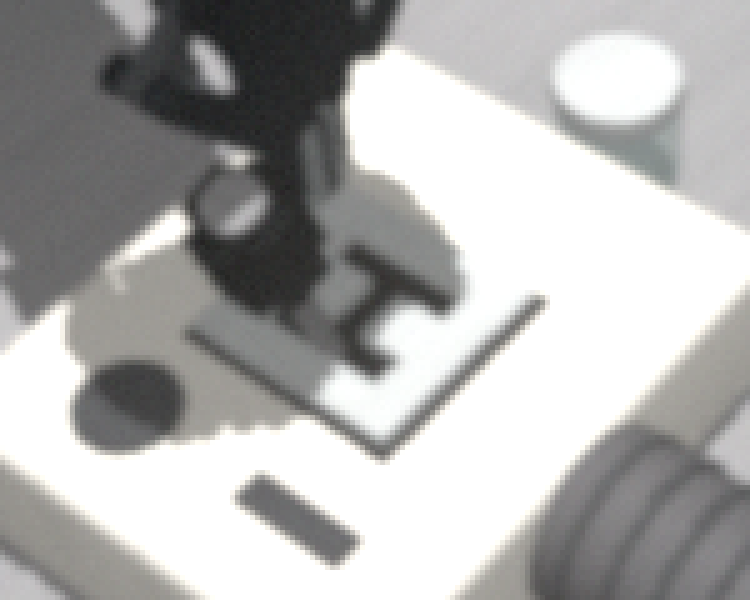

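Felt the wall at 9 N, and the stem is in the right leg at crop (320,320). Now around to the far side.

Request:
send_rows(targets=[0,0,0,0,-0.4,0,-1,0,0,0,0.4,-0.1,0,-1,0,0,0,0.45,0,0,-1,0,0,0,0,0,0,-1])

```text
time_s: 10.85
eef_pos: [591.5, -8.3, 162.0]
ee_rot: [0.0, 1.0, 0.018, 0.0]
force: [-0.8, -0.2, 0.5]
grip_width: -0.002
grip_force: 0.0
```

Request:
send_rows(targets=[0,0,0,0,0.45,0.1,-1,0,0,0,0,0.45,0.2,-1,0,0,0,0,0,0,-1])

```text
time_s: 11.22
eef_pos: [591.6, -63.4, 143.6]
ee_rot: [0.0, 1.0, 0.017, -0.001]
force: [0.2, 0.2, -0.1]
grip_width: -0.002
grip_force: 0.0
```

```bash
python3 -c "
from h import *
show((50,-42,142),(-12,-42,142))"
```

```text
t 11.22 gb [ 49.1 -41.2 143.6] F [ 0.2  0.2 -0.1] w -0.0 turn [ 0.   0.1 -0.2]
(50, -42, 142) [0.01 0.01 0.03]
(-12, -42, 142) [-1.03 -0.   -0.  ]
```

Request:
send_rows(targets=[0,0,0,-0.1,0,0,-1,0,0,0,-0.1,0,0,-1,0,0,0,-0.1,0,0,-1,0,0,0,-0.1,0,0,-1])

```text
time_s: 11.72
eef_pos: [568.8, -62.5, 145.1]
ee_rot: [0.0, 1.0, 0.018, 0.001]
force: [4.8, 0.4, 3.4]
grip_width: -0.003
grip_force: 2.2
```

Request:
send_rows(targets=[0,0,0,-0.1,0,0,-1,0,0,0,-0.1,0,0,-1])

```text
time_s: 11.98
eef_pos: [556.6, -63.2, 144.8]
ee_rot: [0.0, 1.0, 0.018, 0.001]
force: [4.5, 0.4, 4.1]
grip_width: -0.0
grip_force: 2.3
```

Request:
send_rows(targets=[0,0,0,-0.1,0,0,-1,0,0,0,-0.1,0,0,-1])

```text
time_s: 12.22
eef_pos: [544.1, -63.6, 144.3]
ee_rot: [-0.0, 1.0, 0.018, 0.0]
force: [4.7, 0.8, 3.3]
grip_width: -0.001
grip_force: 2.2
```

```bash
python3 -c "
from h import *
show((-12,-42,142))"
```

```text
t 12.22 gb [  1.7 -39.7 144.3] F [4.8 0.7 3.3] w -0.0 turn [-0. -0. -0.]
(-12, -42, 142) [-0.23  0.04  0.04]
```

Request:
send_rows(targets=[0,0,0,-0.08,0,0,-1,0,0,0,-0.08,0,0,-1,0,0,0,0,0,0,-1])

```text
time_s: 12.6
eef_pos: [533.8, -63.8, 143.7]
ee_rot: [-0.0, 1.0, 0.018, -0.001]
force: [-0.0, -0.6, -0.1]
grip_width: 0.0
grip_force: 0.0
```

Request:
send_rows(targets=[0,0,0,-0.05,0,0,-1,0,0,0,-0.05,0,0,-1,0,0,0,0,0,0,-1])

```text
time_s: 12.98
eef_pos: [529.0, -64.2, 144.4]
ee_rot: [0.0, 1.0, 0.018, 0.0]
force: [3.7, 0.0, -2.0]
grip_width: -0.002
grip_force: 1.7
```

Request:
send_rows(targets=[0,0,0,-0.04,0,0,-1,0,0,0,0,0,0,-1])

```text
time_s: 13.22
eef_pos: [527.8, -64.4, 144.7]
ee_rot: [0.0, 1.0, 0.018, 0.002]
force: [10.4, 0.4, -4.2]
grip_width: 0.003
grip_force: 4.4
```

The stop is at x≈-14 (predicted -12). One more firm nudge, then I'll retreat and look.

Request:
send_rows(targets=[0,0,0,-0.04,0,0,-1,0,0,0,0,0,0,-1])

```text
time_s: 13.48
eef_pos: [526.8, -64.5, 144.9]
ee_rot: [0.0, 1.0, 0.017, 0.004]
force: [18.0, 0.6, -6.8]
grip_width: 0.003
grip_force: 7.5
```

Request:
send_rows(targets=[0,0,0,0.3,0,0,-1,0,0,0,0.5,0,0,-1,0,0,0,0.3,0,-0.4,-1,0,0,0,0,0,-0.8,-1,0,0,0,0,-0.8,-0.5,-1])

```text
time_s: 14.1
eef_pos: [588.4, -15.6, 247.9]
ee_rot: [0.0, 1.0, 0.016, 0.0]
force: [0.1, 0.2, -0.8]
grip_width: 0.0
grip_force: 0.0
```

Request:
send_rows(targets=[0,0,0,0,-0.8,0,-1,0,0,0,0,-0.8,0,-1,0,0,0,0,0,0,-1])

```text
time_s: 14.48
eef_pos: [584.0, 84.6, 246.2]
ee_rot: [-0.0, 1.0, 0.02, -0.001]
force: [-0.1, -0.4, -0.2]
grip_width: 0.007
grip_force: 0.0
```

Run:
```python
from h import *; import cv2
show()
from rig import eyes
S=eyes.capture("scene"); np.savez("S5.npz",**S)
b=cv2.convertScaleAbs(cv2.resize(S["img"][160:370,100:340,::-1],None,fx=2.8,fy=2.8,interpolation=3),alpha=1.5)
p=lambda X:(proj(S,Rn.from_euler('z',YAW).apply(X)+G)-[100,160]+.5)*2.8-.5
s,f=.27,-.32
for f in(-.32,-.26):cv2.circle(b,p([[172*np.sin(f),-172*np.cos(f)*np.sin(s),20+172*np.cos(f)*np.cos(s)]])[0].round().astype(int).tolist(),2,(0,0,255) if f<-.3 else (255,0,0),-1)
cv2.imwrite("pics/p5.png",b)
```

```text
t 14.47 gb [ 46.9 107.  246.2] F [-0.1 -0.4 -0.2] w 0.01 turn [-0.   0.1  0.2]
```

View pics/p5.png

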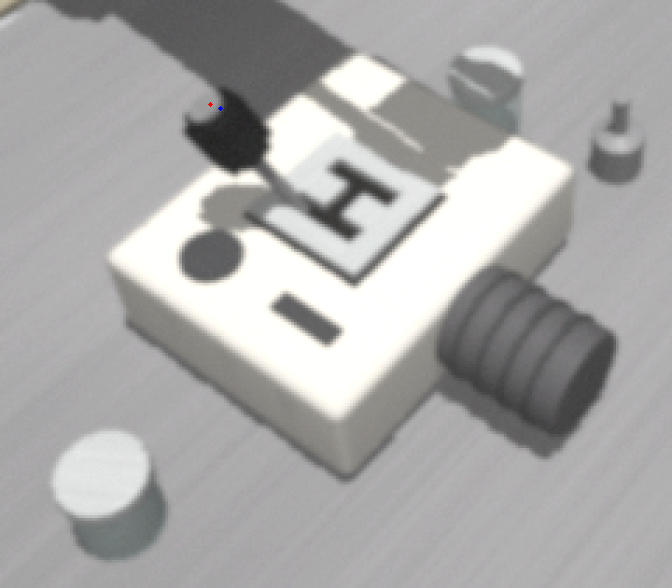

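The lever is home in the near right slot: its knob top, at (207,107), lies at the predicted home position. The jars and the bob are standing, and the arm is clear.

```bash
python3 -c "
from rig import job
print(job.finish_job())"
```

```text
the job is handed in; nothing more can be done
None
```

The lever is fully home in the near right-hand slot beside the round plate, pushed there without pinching, with both jars and the bob still standing and the job handed in at about 14.5 s; one early sideways push pressed a finger knuckle on the knob at a measured 42 N upward, and I can't tell whether that counts against the 40 N limit on the gripper's body.

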